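# Set and lock the sliding leg of the bench length gauge

### The arm

A 6-joint arm with a two-finger parallel gripper is mounted at the origin on the work surface; the furniture and walls round the work are solid. World frame = base frame: x ahead of the robot, y to its left, z up, the work surface at z = 0. Lengths are in m, angles in rad, forces in N, time in s.
With the tool pointing down it reaches from about 0.3 to 0.775 m from the base axis. Payload 14.6 kg.
Tool frame: the origin (TCP) lies between the finger pads, 19 mm behind the fingertips; this is the grasp point; y points along the fingers, x is the direction in which the jaws open and shut, and the axes are right-handed (so a half turn about y gives the same grasp; the last joint's range is limited). The gripper opens to 94 mm and grips with 3 to 60 N. Pads are 16 mm wide; open, the fingers measure 119 mm over their backs; the gripper's body (75 mm by 177 mm) begins 78 mm behind the grasp point.
Start: joints at [1.051, 0.3, 1.521, -0, 1.321, -0.067], TCP at [0.241, 0.495, 0.224] pointing down, gripper open.
Joint ranges: [-3.03, 3.03], [-0.79, 2.21], [0.23, 2.52], [-1.04, 4.18], [0, 3.07], [-2.55, 2.55]. Speed limits (rad/s): [2.22, 2.22, 2.57, 3.14, 3.14, 3.14].

### API

Orientations are given as [roll, pitch, yaw] about the fixed x, y, z axes, in that order (R = Rz(yaw) Ry(pitch) Rx(roll)).
In Python, from station import * gives the robot as it stands.
- The arm moves only by the tool send_rows, never from a script. Its argument "series" is text: rows parted by semicolons, each of 7 numbers parted by spaces: the turn, a rotation vector about the tool's x, y, z in units of 5 degrees (1.0 is 5 degrees), then the shift along the tool's x, y, z in cm, then the opening, from -1 (shut) to 1 (fully open). A call has exactly 10 rows; each row is the pose to reach, as a shift and turn from the pose commanded when the call began, along the tool's axes at that moment; what a row does not reach only later rows make up. A row lasts 1/12 s, in which the tool goes at most 41.7 mm and 7.16 degrees, less where a joint would pass 70% of its speed; a pose out of reach is approached as far as the arm can. A call with a gripper value outside its range is refused whole. The fingers move at their own pace and stop on an object; "newtons" is the grip in N (left out, the last holds). Time passes only in rows, so rows that repeat a pose let the fingers close, or fill a call up. It gives the time, the measured TCP pose, the force and the opening at its end, in the units of the state.
- get_obs(): the state, without advancing time (a new reading comes with each control period).
- camera(name): name is "side" or "top"; returns the picture (420x560x3 uint8, red, green, blue); there is no depth.
- camera_info(name): a dict with "K" (3x3 intrinsics, pixels), "R" (3x3) and "t" (3): a world point X has camera coordinates R X + t. Camera axes: x right, y down, z forward; pixel columns grow to the right and rows downward; lengths in m; the calibration is good to about 2 mm. A picture is of the moment at which its call begins. camera_info takes no time and is no camera call.
- hand_in(): hands the job in, once; it reports no verdict.
The state is a dict: "time_s": time; "qpos": joint angles; "joint_vel": joint speeds; "tau": joint torques, N m; "ee_pos": TCP position; "eef_rot": TCP orientation; "force": force on the tool from outside, world axes, zero at the start; "moment": the same for the moment, N m; "grip_width": finger opening in m.
Only numpy, scipy, OpenCV 4.12 (cv2) and the standard library are available. Lean on these libraries where they do the work, as an engineer would, in place of code of your own. Each camera call takes 0.05 s, during which the arm holds its last target. There are 200 camera calls.

### The job

Reset the length gauge for the next batch of shaft blanks: press the release button on top of the sliding leg so that its cam lever springs open, then draw the leg back along the beam until its pointer stands at the index mark on the scale. Hold the leg there against its spring while you squeeze the lever fully closed, and finish still gripping the leg, lever shut and pointer on the mark. Do not shift the index, and leave the shaft blank beside the gauge where it stands.

Things in the scene. Friction and masses are not known exactly. Their poses are not given: they have to be found in the camera images.
- gauge: bench length gauge, bolted down: grey base 106 x 280 x 12 mm, steel beam 10 mm thick and 24 mm high (44 to 68 mm above the bench) along its y axis between two 78 mm brackets. Origin on the bench under the beam; z up; x points away from the robot (yaw -0.2 to 0.25 rad). A fixed measuring leg stands at y +105 mm; the scale lies along the front (-x) edge of the base.
- leg: steel sliding leg on the beam. Origin on the bench below its middle and the beam's centre line; axes as the gauge's. Block x -12 to +12, y -22 to +22 mm, 84 mm high, between the measuring leg at +y (82 mm high, x -62 to +33) and a pull bar at -y (12 mm round, along x, 78 mm above the bench, x -54 to +48). Lever open: a spring of 3 to 5 N draws it to +y, home. Lever closed: clamped. Travel 115 mm.
- leg_grip (a point): good TCP point to grip the sliding leg across x: midway between its grip faces, which are 31 mm apart with the lever closed (lever's outer face, block's back face), 70 mm above the bench, in the middle of the 44 mm free space between measuring leg and pull bar. Fingers standing here either side of the block and moved to -y bear on the bar and take the leg with them.
- leg_pointer (a point): lower tip of the thin dark pointer blade under the toe of the sliding leg, over the scale: 60 mm in front (-x) of the beam, 26.5 mm to the +y side of the leg's origin, 19 mm above the bench. It passes just above the index.
- mark (a point): index mark: white line along x on top of a dark rider (24 x 11 mm, 6 mm above the base) clipped on the scale; the point lies on the line, under the pointer's path. Pointer and mark agree when they have the same y in the gauge's axes. The rider can be pushed along by a careless finger. At the start it is 25 to 96 mm to the -y side of the pointer.
- lever (a joint): cam lever, aluminium flap 28 mm wide, 44 mm tall, on the -x (robot) side of the leg's block, hinged along y at its foot, 46 mm above the bench. rad: 0 closed, upright against the leg; 0.5 open, its top leaning out to x -40 mm from the leg's origin. Sprung to open; about 8 N towards +x at its top closes it. The cam grips from 0.2 rad down; latched it reads about 0.015.
- lever_tip (a point): outer face of the lever near its top edge, mid-width, 42 mm from the hinge
- release_top (a point): top face of the black release button, 14 x 18 mm, on top of the leg's block, 100 mm above the bench. Pressed down 2 to 4.5 mm with 3 to 5 N it frees the lever's catch and the lever springs open at once; the button springs back up and the leg runs home in about a second. All else near the button stays below 93 mm.
- blank: stepped steel shaft blank standing on the bench to the left (+y) of the gauge, 36 mm across and 85 mm high; bystander

How it is judged:
On the way, in this order (a step that is already met when the one before it is completed fails the run):
1. the release has been pressed and the lever has sprung open (value of joint lever above 0.4 rad), for 0.1 s.
2. with the lever not yet clamping (over 0.15 rad), the pointer is at the mark, within 5 mm (value of joint lever above 0.15 rad and y of leg_pointer in the frame of mark between -0.005 and 0.005 m), for 0.1 s.
3. the lever is shut with the pointer within 3 mm of the mark (value of joint lever below 0.06 rad and y of leg_pointer in the frame of mark between -0.003 and 0.003 m), for 0.2 s.
At the end, for the whole second after the job is handed in: lever shut (under 0.06 rad), pointer within 3 mm of the index mark along the beam, and the fingers still gripping the sliding leg with over 8 N, TCP within 40 mm of its grip point (all of step 3 and contact force between the fingers and leg above 8 N and distance between the grasp point and leg_grip below 0.04 m); the arm keeps its last pose, push and grip.
It fails at once if the index rider is shifted by over 3 mm (distance of mark from where it was at the start of the episode above 0.003 m).
It fails at once if the shaft blank is moved by over 20 mm (distance of blank from where it was at the start of the episode above 0.02 m).
It also fails if it takes over 40 s, if anything falls off the work surface, if the arm or the gripper's body presses on something with over 40 N, if the wrist force passes 120 N, or if a joint passes its speed limit or range.

## Working session

There is one attempt and no reset: what is moved stays moved. The work goes in short steps, Python scripts to look and compute and a tool call to move; the robot and the scene stay as the last step left them, time stands still between calls to the robot, and variables do not carry over. Pictures are saved under pics/ and viewed, on a budget of 10 in all, crops included, one or two more only if the job needs it, and the job is handed in when it is done.

Besides the shell and the picture viewer there is one more tool, called after "Call:" as name(argument=value, ...), one argument or row to a line, values as JSON. send_rows: Moves the arm, as the interface text tells. Its arguments: {"type":"object","properties":{"series":{"type":"string"},"newtons":{"type":"number"}},"required":["series"]}

```bash
mkdir -p pics; ls
python3 - <<'E'
from station import *
import cv2
for n in("side","top"):
    cv2.imwrite(f"pics/{n}0.png",camera(n)[:,:,::-1]); i=camera_info(n); print(n,i["K"],i["R"],i["t"])
print(get_obs())
E
```

```text
pics
side [[401.44360033   0.         274.24369348]
 [  0.         401.44360033 211.29285383]
 [  0.           0.           1.        ]] [[ 0.91278636 -0.40835093  0.00840166]
 [-0.25795782 -0.5923173  -0.76329416]
 [ 0.31666833  0.69455722 -0.64599646]] [-0.32946298  0.28039653  0.65327093]
top [[461.89664687   0.         277.37751542]
 [  0.         461.89664687 208.24780388]
 [  0.           0.           1.        ]] [[-6.78391591e-02 -9.97695997e-01 -7.38571971e-04]
 [-9.73645265e-01  6.63653372e-02 -2.18198395e-01]
 [ 2.17744681e-01 -1.40832885e-02 -9.75904153e-01]] [0.18924634 0.42483936 0.85499641]
{'time_s': 0.1, 'qpos': array([ 1.05139603e+00,  3.00427664e-01,  1.52150598e+00, -4.70416370e-05,
        1.32072076e+00, -6.66040398e-02]), 'joint_vel': array([ 2.09454245e-03, -6.94202660e-04, -4.43879030e-04, -2.45420564e-03,
       -2.31537876e-05,  1.89706804e-03]), 'tau': array([ 1.23440201e-03, -5.32642579e+01, -3.53288269e+01,  7.10172113e-02,
        2.34550936e-02, -3.87439832e-05]), 'ee_pos': array([0.2405218 , 0.49437864, 0.22374192]), 'eef_rot': array([-1.57077113e+00,  1.06242800e-03,  1.11801175e+00]), 'force': array([-0.54686719, -0.46593685, -0.00466192]), 'moment': array([-0.01401217, -0.02541452,  0.03939051]), 'grip_width': 0.09373793892573949}
```

View pics/side0.png

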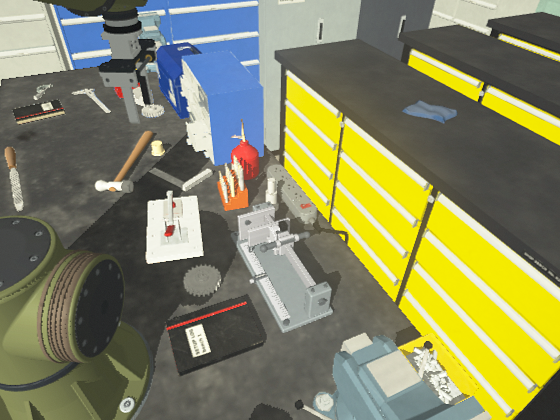

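View pics/top0.png

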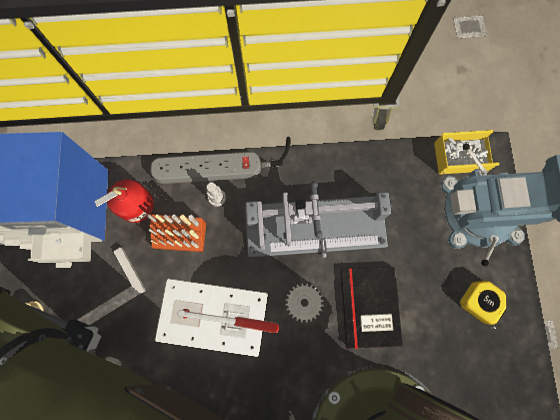

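The side view shows the gauge at about (285,265). In the top view it spans columns 245–390 and rows 190–258, with the leg near (305,215) and the blank at (215,192). I'll enlarge both.

Run:
```python
import cv2
a=cv2.imread("pics/top0.png")[175:270,240:400]; cv2.imwrite("pics/top0c.png",cv2.resize(a,None,fx=5,fy=5,interpolation=cv2.INTER_CUBIC))
a=cv2.imread("pics/side0.png")[195:335,225:345]; cv2.imwrite("pics/side0c.png",cv2.resize(a,None,fx=4.2,fy=4.2,interpolation=cv2.INTER_CUBIC))
```

```text
(no output)
```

View pics/top0c.png

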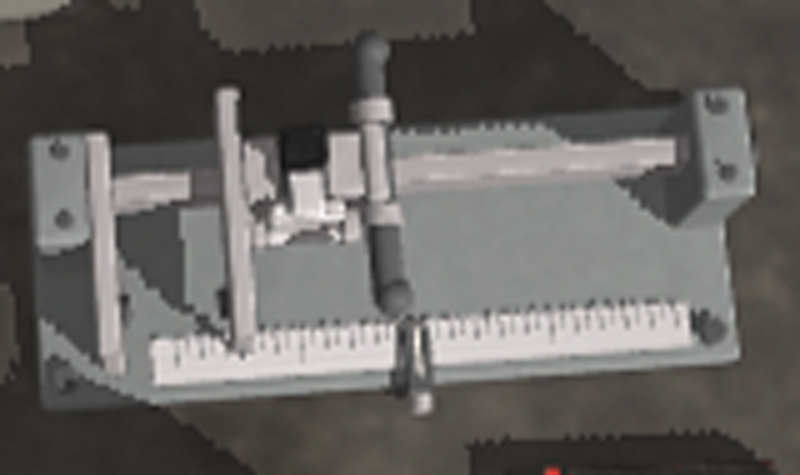

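View pics/side0c.png

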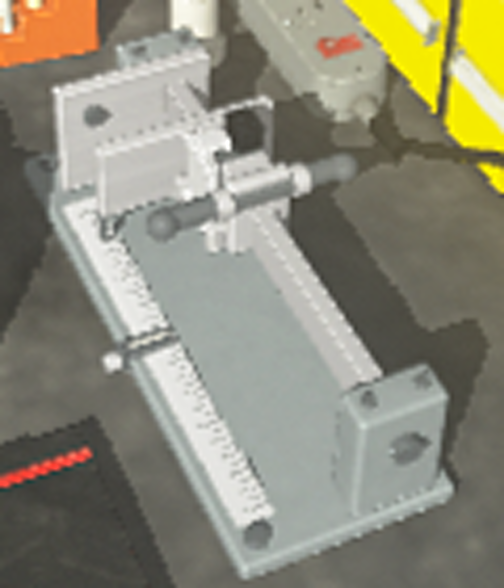

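The top crop shows the button at (304,145), bar ends at (372,40) and (398,298), measuring leg from (228,90) to (243,350), and the rider at about (414,352). The side crop shows the rider at (148,347) and bar ends at (162,224) and (347,165). Next I'll back-project these points.

```bash
cat > h.py <<'E'
import numpy as np, cv2
from station import *
CI={n:camera_info(n) for n in("side","top")}
def bp(n,u,v,z):
    c=CI[n]; K,R,t=map(np.array,(c["K"],c["R"],c["t"])); o=-R.T@t; d=R.T@np.linalg.solve(K,[u,v,1]); return o+d*(z-o[2])/d[2]
def pj(n,X):
    c=CI[n]; p=np.array(c["K"])@(np.array(c["R"])@np.array(X)+np.array(c["t"])); return p[:2]/p[2]
def top(u,v,z): return bp("top",240+(u-2)/5,175+(v-2)/5,z)
def side(u,v,z): return bp("side",225+(u-1.6)/4.2,195+(v-1.6)/4.2,z)
E
python3 - <<'E'
from h import *
np.set_printoptions(precision=4,suppress=True)
b0,b1=top(398,298,.078),top(372,40,.078)
l0,l1=top(243,350,.082),top(228,90,.082)
print("bar",b0,b1,np.linalg.norm(b1-b0)); print("leg",l0,l1,np.linalg.norm(l1-l0))
s0,s1=side(162,224,.078),side(347,165,.078)
print("sidebar",s0,s1,np.linalg.norm(s1-s0))
print("button",top(304,143,.1)); print("sidebutton",side(245,118,.1))
print("mark",top(414,352,.018),side(148,347,.018))
for a,b in((b0,b1),(l0,l1),(s0,s1)): d=b-a; print("yaw",np.arctan2(d[1],d[0]))
f0,f1=top(42,408,.012),top(738,360,.012); d=f0-f1; print("front",f0,f1,np.linalg.norm(d),np.arctan2(-d[0],d[1]))
E
```

```text
bar [0.3751 0.0861 0.078 ] [0.4751 0.0873 0.078 ] 0.0999259490870574
leg [0.3591 0.1452 0.082 ] [0.4581 0.1437 0.082 ] 0.09906823512632625
sidebar [0.3761 0.0883 0.078 ] [0.4735 0.0892 0.078 ] 0.09738742902792565
button [0.4315 0.1178 0.1   ]
sidebutton [0.4319 0.1177 0.1   ]
mark [0.3627 0.0756 0.018 ] [0.3605 0.0701 0.018 ]
yaw 0.011759282928895947
yaw -0.015759377632021697
yaw 0.00898807615752735
front [0.3512 0.2242 0.012 ] [ 0.3515 -0.0536  0.012 ] 0.27783730374529064 0.0010410153313800382
```

Yaw is about 0, the beam is at x≈0.428, the leg origin is at y≈0.118 and the button is at (0.4315,0.118). The sizes agree with the spec: bar 100 mm against 102, base 278 against 280. I'll go above the button with the fingers shut.

Call:
send_rows(
  series="1.28 0 0 0 0 0 -1;0 2.6 0 -5.1 0 -6.7 -1;0 3.9 0 -7.7 0 -10.1 -1;0 5.1 0 -10.2 0 -13.4 -1;0 6.4 0 -12.8 0 -16.8 -1;0 7.7 0 -15.3 0 -20.2 -1;0 9 0 -17.9 1 -23.5 -1;0 10.2 0 -20.4 2 -26.9 -1;0 11.5 0 -23 3 -30.2 -1;0 12.78 0 -25.5 4 -33.6 -1",
  newtons=30,
)

```text
time_s: 0.93
ee_pos: [0.409, 0.1604, 0.1949]
eef_rot: [-1.571, -0.0, 0.004]
force: [1.2, 0.1, 0.6]
grip_width: 0.0311
```

The first row had a typo, a 6° tilt, which later rows undid. I'll let it settle to see where the commanded pose lies.

Call:
send_rows(
  series="0 0 0 0 0 0 -1;0 0 0 0 0 0 -1;0 0 0 0 0 0 -1;0 0 0 0 0 0 -1;0 0 0 0 0 0 -1;0 0 0 0 0 0 -1;0 0 0 0 0 0 -1;0 0 0 0 0 0 -1;0 0 0 0 0 0 -1;0 0 0 0 0 0 -1",
)

```text
time_s: 1.77
ee_pos: [0.4086, 0.1625, 0.1951]
eef_rot: [-1.571, 0.0, 0.011]
force: [0.3, -0.2, -0.5]
grip_width: 0.0006
```

Run:
```python
from h import *
o=get_obs(); print(o["ee_pos"],o["eef_rot"],o["force"],o["grip_width"])
a=camera("top")[175:270,240:400,::-1]; cv2.imwrite("pics/top1c.png",cv2.resize(a,None,fx=5,fy=5,interpolation=cv2.INTER_CUBIC))
```

```text
[0.40861762 0.16247012 0.1951201 ] [-1.57079570e+00  2.62305772e-05  1.08080542e-02] [ 0.32949751 -0.21481772 -0.47446976] 0.0005774645296140137
```

Call:
send_rows(
  series="0 0 0 0.8 0.5 -1.5 -1;0 0.1 0 1.6 1 -3 -1;0 0.1 0 2.3 1.8 -4.45 -1;0 0.1 0 2.3 3 -4.45 -1;0 0.1 0 2.3 4.5 -4.45 -1;0 0.1 0 2.3 5.8 -4.45 -1;0 0.1 0 2.3 6.8 -4.45 -1;0 0.1 0 2.3 7 -4.45 -1;0 0.1 0 2.3 7 -4.45 -1;0 0.1 0 2.3 7 -4.45 -1",
)

```text
time_s: 2.65
ee_pos: [0.4324, 0.1182, 0.1256]
eef_rot: [-1.571, -0.001, 0.002]
force: [-0.1, 0.6, -0.3]
grip_width: 0.0005
```

Run:
```python
from h import *
o=get_obs(); print(o["ee_pos"],o["eef_rot"],o["force"])
a=camera("side")[180:300,220:360,::-1]; cv2.imwrite("pics/s1.png",cv2.resize(a,None,fx=5,fy=5,interpolation=cv2.INTER_CUBIC))
```

```text
[0.43240061 0.11819176 0.12564582] [-1.57067437e+00 -5.74106800e-04  1.89592919e-03] [-0.0904849   0.6427471  -0.25302559]
```

View pics/s1.png

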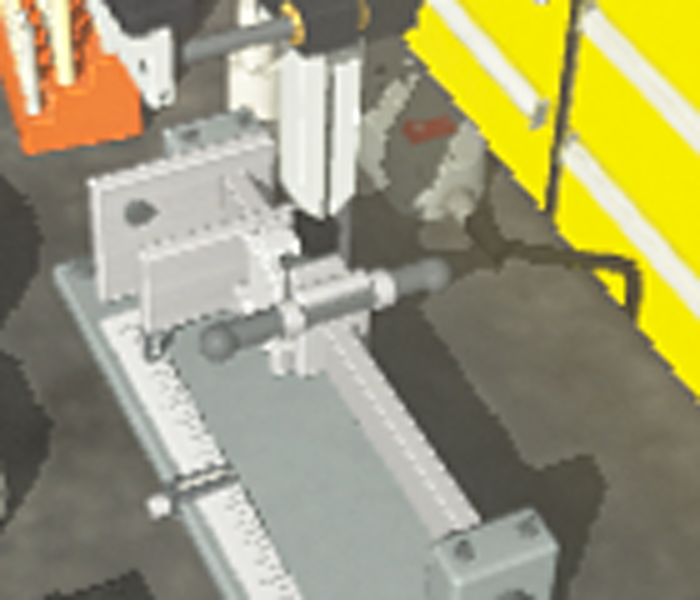

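The picture shows the shut fingertips at (325,210), directly over the black button at (320,235). I'll press to about 4.7 mm, hold briefly and lift.

Call:
send_rows(
  series="0 0 0 0 0.5 0 -1;0 0 0 0 0.75 0 -1;0 0 0 0 0.95 0 -1;0 0 0 0 1.05 0 -1;0 0 0 0 1.13 0 -1;0 0 0 0 1.13 0 -1;0 0 0 0 -1 0 -1;0 0 0 0 -3 0 -0.5;0 0 0 0 -5 0 0.2;0 0 0 0 -5 0 0.7",
)

```text
time_s: 3.53
ee_pos: [0.4333, 0.1182, 0.1783]
eef_rot: [-1.57, -0.005, 0.002]
force: [-0.3, 0.7, 1.2]
grip_width: 0.017
```

Call:
send_rows(
  series="0 0 0 0 0 0 0.7;0 0 0 0 0 0 0.7;0 0 0 0 0 0 0.7;0 0 0 0 0 0 0.7;0 0 0 0 0 0 0.7;0 0 0 0 0 0 0.7;0 0 0 0 0 0 0.7;0 0 0 0 0 0 0.7;0 0 0 0 0 0 0.7;0 0 0 0 0 0 0.7",
)

```text
time_s: 4.37
ee_pos: [0.4321, 0.1181, 0.1751]
eef_rot: [-1.571, -0.0, 0.002]
force: [0.0, -0.2, -0.0]
grip_width: 0.0794
```

Run:
```python
from h import *
o=get_obs(); print(o["ee_pos"],o["eef_rot"],o["force"])
a=camera("side")[195:315,225:345,::-1]; b=camera("top")[:,:,::-1]; cv2.imwrite("pics/top2.png",b)
a=cv2.resize(a,(480,480),interpolation=cv2.INTER_CUBIC)
cv2.imwrite("pics/s2.png",a)
```

```text
[0.43211248 0.11810694 0.17510566] [-1.57079691e+00 -3.28334281e-06  1.83962806e-03] [ 0.0460253  -0.15121259 -0.03601849]
```

View pics/s2.png

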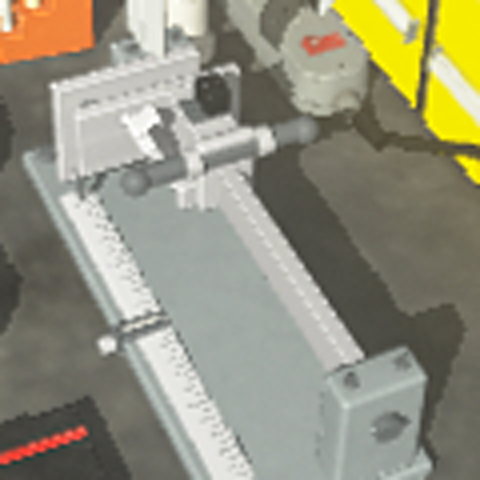

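The lever now leans out at (150,130) and the leg has run home. Bar ends are at (136,182) and (304,130), with the rider's line near (140,328).

Run:
```python
from h import *
np.set_printoptions(precision=4,suppress=True)
s=lambda u,v,z:bp("side",225+(u-1.5)/4,195+(v-1.5)/4,z)
print("bar",s(136,182,.078),s(304,130,.078)); print("btn",s(212,88,.1)); print("ptr",s(85,187,.019))
for u,v in((118,332),(140,328),(150,324),(165,320)): print("mark",s(u,v,.018))
print("top expected mark crop px", [(pj("top",[.368,y,.018])-[240,175])*5+2 for y in(.070,.073,.076)])
a=cv2.imread("pics/s2.png")[290:370,80:200]; a=cv2.resize(a,None,fx=4,fy=4,interpolation=cv2.INTER_CUBIC)
t=cv2.imread("pics/top0.png")[230:262,306:342]; t=cv2.resize(t,None,fx=12,fy=12,interpolation=cv2.INTER_CUBIC)[:,:]
c=np.zeros((400,920,3),np.uint8); c[:320,:480]=a; c[:384,485:485+432]=t; cv2.imwrite("pics/m.png",c[:,:] if 0 else cv2.resize(c,None,fx=.85,fy=.85))
```

```text
bar [0.3763 0.112  0.078 ] [0.4704 0.1127 0.078 ]
btn [0.4298 0.1389 0.1   ]
ptr [0.3712 0.1758 0.019 ]
mark [0.3496 0.0737 0.018 ]
mark [0.3607 0.0717 0.018 ]
mark [0.3663 0.0721 0.018 ]
mark [0.3743 0.0715 0.018 ]
top expected mark crop px [array([426.8207, 337.7031]), array([419.2897, 338.2126]), array([411.7579, 338.7221])]
```

View pics/m.png

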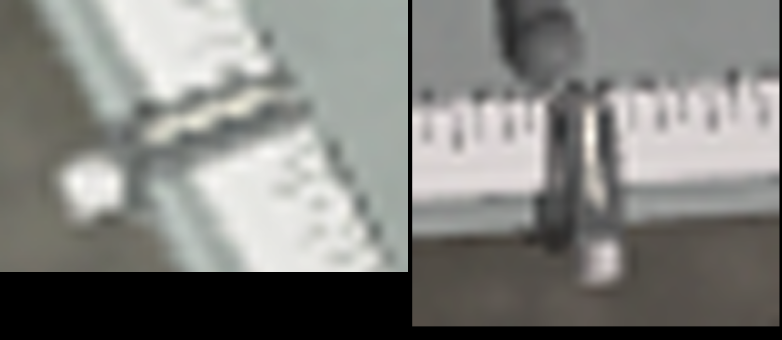

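In the composite, the white line runs from (150,130) to (268,92) in the side view and passes (592,130) in the top view.

Run:
```python
from h import *
np.set_printoptions(precision=4,suppress=True)
s=lambda u,v,z:bp("side",225-.5+(u+.5)/4,195-.5+(v+.5)/4,z)
for p in((150,130),(209,111),(268,92)): print(s(80+p[0]/3.4,290+p[1]/3.4,.018))
for p in((590,100),(592,130),(597,180)): print(bp("top",306-.5+(p[0]/.85-485)/12,230-.5+p[1]/.85/12,.018))
```

```text
[0.3534 0.0748 0.018 ]
[0.3627 0.0747 0.018 ]
[0.3722 0.0745 0.018 ]
[0.3739 0.0735 0.018 ]
[0.368  0.0737 0.018 ]
[0.3582 0.0736 0.018 ]
```

The mark is at y≈0.074, so the target leg origin is y≈0.0475. The leg origin is now at about 0.140. I'll straddle the block.

Call:
send_rows(
  series="0 0 0 -0.4 0 1.2 0.75;0 0 0 -0.7 0 2.2 0.75;0 0 0 -0.7 0 2.2 0.75;0 0 0 -0.7 2 2.2 0.75;0 0 0 -0.7 4 2.2 0.75;0 0 0 -0.7 6 2.2 0.75;0 0 0 -0.7 8 2.2 0.75;0 0 0 -0.7 9.5 2.2 0.75;0 0 0 -0.7 10.5 2.2 0.75;0 0 0 -0.7 10.5 2.2 0.75",
)

```text
time_s: 5.3
ee_pos: [0.4243, 0.1398, 0.0685]
eef_rot: [-1.572, 0.003, 0.002]
force: [0.8, 0.4, -0.3]
grip_width: 0.0822
```

Call:
send_rows(
  series="0 0 0 0 0 -0.4 0.75;0 0 0 0 0 -0.8 0.75;0 0 0 0 0 -1.2 0.75;0 0 0 0 0 -1.6 0.75;0 0 0 0 0 -2 0.75;0 0 0 0 0 -2.5 0.75;0 0 0 0 0 -3 0.75;0 0 0 0 0 -3.5 0.75;0 0 0 0 0 -4 0.75;0 0 0 0 0 -4 0.75",
)

```text
time_s: 6.13
ee_pos: [0.4256, 0.0994, 0.0706]
eef_rot: [-1.571, -0.001, 0.001]
force: [1.1, 2.8, 2.5]
grip_width: 0.0823
```

Run:
```python
from h import *
o=get_obs(); print(o["ee_pos"],o["eef_rot"],o["force"],o["grip_width"])
a=camera("side")[175:305,215:375,::-1]; a=cv2.resize(a,None,fx=5,fy=4.6,interpolation=cv2.INTER_CUBIC)
cv2.imwrite("pics/s3.png",a)
```

```text
[0.42560146 0.09944663 0.07064963] [-1.57061288e+00 -1.38527523e-03  1.33618694e-03] [1.14834456 2.84750739 2.49924914] 0.08226112941462609
```

View pics/s3.png

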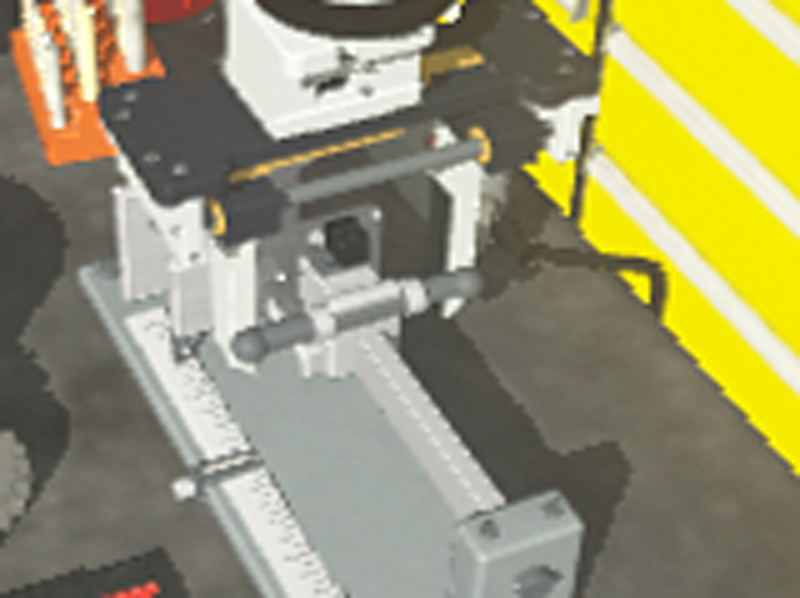

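The fingers straddle the leg and bear on the bar, whose ends are at (252,346) and (468,283). Spring force is about 2.8 N. I'll continue to about 5 mm short of the mark.

Call:
send_rows(
  series="0 0 0 0 0 -0.8 0.75;0 0 0 0 0 -1.6 0.75;0 0 0 0 0 -2.4 0.75;0 0 0 0 0 -3.2 0.75;0 0 0 0 0 -4 0.75;0 0 0 0 0 -4.8 0.75;0 0 0 0 0 -5.4 0.75;0 0 0 0 0 -5.8 0.75;0 0 0 0 0 -6 0.75;0 0 0 0 0 -6 0.75",
)

```text
time_s: 7.02
ee_pos: [0.4257, 0.04, 0.0704]
eef_rot: [-1.571, -0.001, 0.002]
force: [2.1, 3.5, 2.5]
grip_width: 0.0818
```

Run:
```python
from h import *
np.set_printoptions(precision=4,suppress=True)
o=get_obs(); print(o["ee_pos"],o["force"],o["grip_width"])
S=camera("side")[:,:,::-1];T=camera("top")[:,:,::-1]; cv2.imwrite("pics/S4.png",S);cv2.imwrite("pics/T4.png",T)
c=np.hstack([cv2.resize(S[235:295,235:295],(400,400),interpolation=cv2.INTER_CUBIC),cv2.resize(T[200:260,290:350],(400,400),interpolation=cv2.INTER_CUBIC)])
cv2.imwrite("pics/m4.png",c)
```

```text
[0.4257 0.04   0.0704] [2.0529 3.5123 2.506 ] 0.08182361325336364
```

View pics/m4.png

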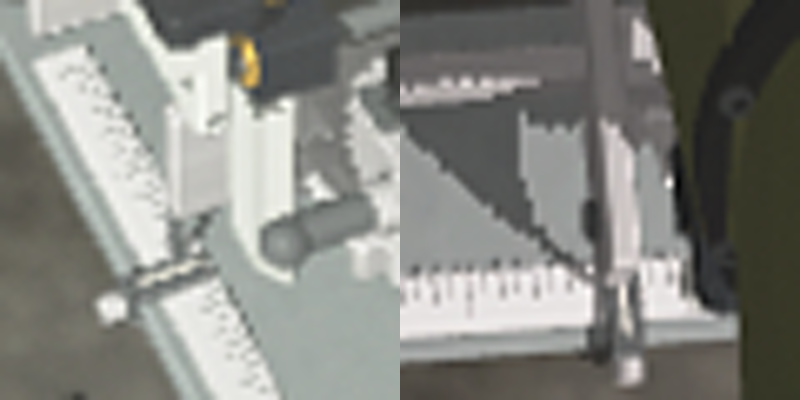

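The side crop shows the pointer tip at about (182,252), just short of the white line running from (140,284) to (205,261), with the bar end at (287,241). The top crop shows the toe of the measuring leg near (620,270).

Run:
```python
from h import *
np.set_printoptions(precision=4,suppress=True)
k=60/400
s=lambda u,v,z:bp("side",235-.5+(u+.5)*k,235-.5+(v+.5)*k,z)
t=lambda u,v,z:bp("top",290-.5+(u-400+.5)*k,200-.5+(v+.5)*k,z)
print("bar",s(287,241,.078)); print("ptr",s(182,252,.019)); print("mark",s(140,284,.018),s(205,261,.018),t(624,295,.018))
print("leg toe top",t(620,270,.082),t(606,100,.082))
# predicted pointer for TCP .040: origin .054 -> pointer .0805
for y in(.0775,.0805,.0835):
    p=pj("side",[.368,y,.019]); print(y,(p+.5-235)/k-.5)
S=cv2.imread("pics/S4.png")[260:285,250:280]; cv2.imwrite("pics/m5.png",cv2.resize(S,None,fx=24,fy=24,interpolation=cv2.INTER_CUBIC))
```

```text
bar [0.3777 0.0237 0.078 ]
ptr [0.3689 0.0794 0.019 ]
mark [0.3527 0.0737 0.018 ] [0.3742 0.0741 0.018 ] [0.3649 0.0738 0.018 ]
leg toe top [0.3631 0.0813 0.082 ] [0.4113 0.0809 0.082 ]
0.0775 [181.8458 257.3025]
0.0805 [178.0269 250.3995]
0.0835 [174.2275 243.5317]
```

View pics/m5.png

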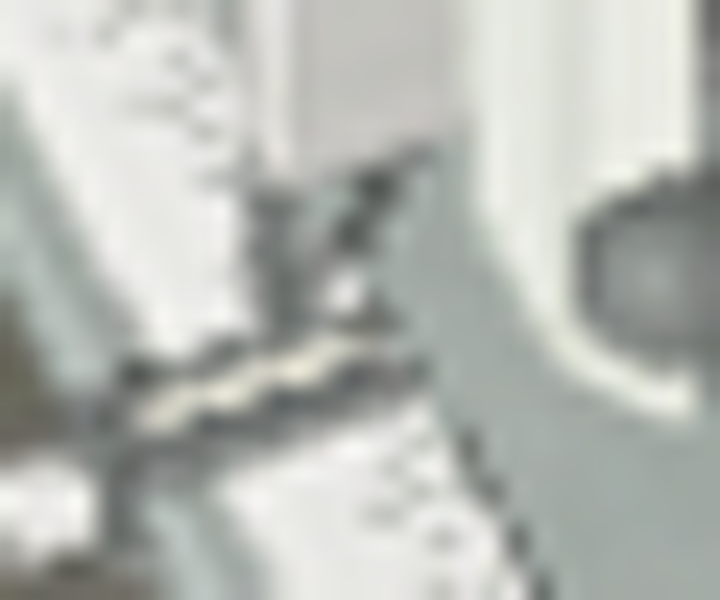

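The blade at (275,190)–(290,325) reaches the rider's near edge, so the pointer is about 6 mm short of the line. The three estimates are 5.4, 6.5 and 7 mm. I'll move 6 mm and look.

Call:
send_rows(
  series="0 0 0 0 0 -0.2 0.75;0 0 0 0 0 -0.4 0.75;0 0 0 0 0 -0.6 0.75;0 0 0 0 0 -0.6 0.75;0 0 0 0 0 -0.6 0.75;0 0 0 0 0 -0.6 0.75;0 0 0 0 0 -0.6 0.75;0 0 0 0 0 -0.6 0.75;0 0 0 0 0 -0.6 0.75;0 0 0 0 0 -0.6 0.75",
)

```text
time_s: 7.95
ee_pos: [0.4253, 0.0342, 0.0701]
eef_rot: [-1.571, -0.0, 0.002]
force: [2.7, 4.2, 4.1]
grip_width: 0.0821
```

Run:
```python
from h import *
o=get_obs(); print(o["ee_pos"],o["force"],o["grip_width"])
S=camera("side")[:,:,::-1];cv2.imwrite("pics/S5.png",S);T=camera("top")[:,:,::-1];cv2.imwrite("pics/T5.png",T)
f=lambda a:cv2.resize(a,None,fx=16,fy=16,interpolation=cv2.INTER_CUBIC)
cv2.imwrite("pics/m6.png",np.hstack([f(S[258:286,252:277]),f(T[232:260,310:335])]))
```

```text
[0.42534677 0.03418794 0.07014397] [2.7250855  4.23105902 4.11546941] 0.08210207773363787
```

View pics/m6.png

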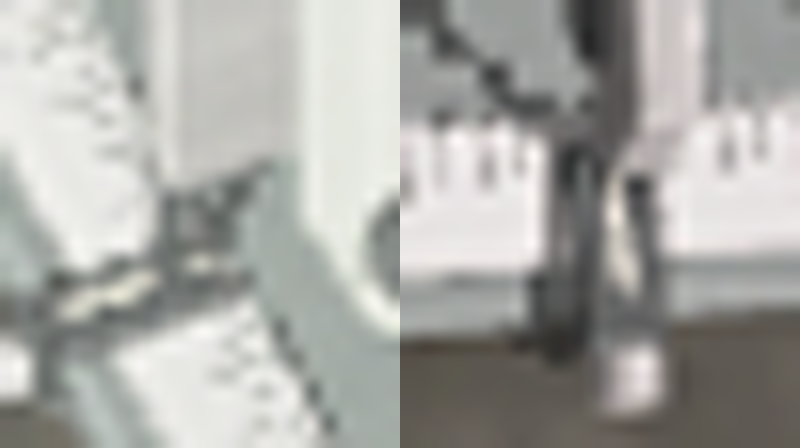

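The blade now interrupts the white line at (170,270). The TCP-based estimate is pointer 0.0747 against mark 0.074, so they agree within about 1 mm. I'll squeeze the lever shut while holding the pose.

Call:
send_rows(
  series="0 0 0 0 0 0 0.5;0 0 0 0 0 0 0.3;0 0 0 0 0 0 0.1;0 0 0 0 0 0 -0.1;0 0 0 0 0 0 -0.3;0 0 0 0 0 0 -0.6;0 0 0 0 0 0 -1;0 0 0 0 0 0 -1;0 0 0 0 0 0 -1;0 0 0 0 0 0 -1",
  newtons=35,
)

```text
time_s: 8.88
ee_pos: [0.4236, 0.0341, 0.0695]
eef_rot: [-1.571, 0.004, 0.002]
force: [-7.4, 4.8, 4.8]
grip_width: 0.0321
```

Call:
send_rows(
  series="0 0 0 0 0 0 -1;0 0 0 0 0 0 -1;0 0 0 0 0 0 -1;0 0 0 0 0 0 -1;0 0 0 0 0 0 -1;0 0 0 0 0 0 -1;0 0 0 0 0 0 -1;0 0 0 0 0 0 -1;0 0 0 0 0 0 -1;0 0 0 0 0 0 -1",
)

```text
time_s: 9.72
ee_pos: [0.4237, 0.0341, 0.0695]
eef_rot: [-1.571, 0.004, 0.002]
force: [-6.7, 3.8, 5.4]
grip_width: 0.0321
```

Run:
```python
from h import *
o=get_obs(); print(o["ee_pos"],o["force"],o["grip_width"])
S=camera("side")[:,:,::-1];cv2.imwrite("pics/S6.png",S);T=camera("top")[:,:,::-1];cv2.imwrite("pics/T6.png",T)
f=lambda a:cv2.resize(a,None,fx=16,fy=16,interpolation=cv2.INTER_CUBIC)
cv2.imwrite("pics/m7.png",np.hstack([f(S[258:286,252:277]),f(T[232:260,310:335])]))
```

```text
[0.42366288 0.03414196 0.06950657] [-6.67595029  3.79043702  5.3903713 ] 0.03210768137340721
```

View pics/m7.png

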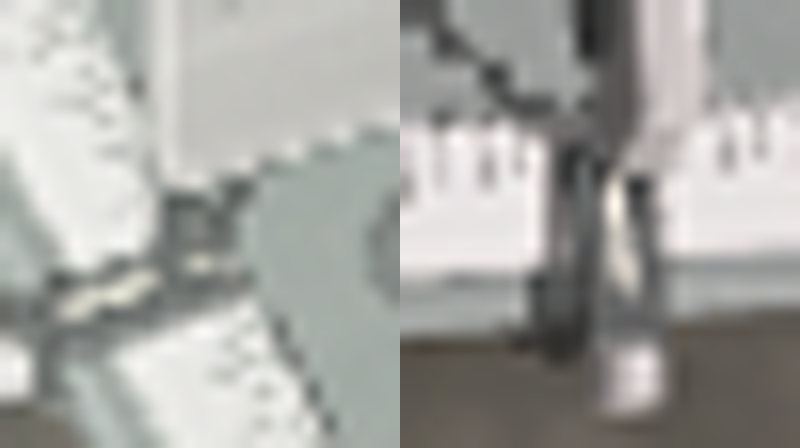

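The pointer still sits on the line and nothing has shifted. The width of 32.1 mm implies a lever angle of about 0.03 rad. I'll squeeze harder, ease the sideways load and see whether the width changes.

Call:
send_rows(
  series="0 0 0 -0.05 0 0 -1;0 0 0 -0.1 0 0 -1;0 0 0 -0.1 0 0 -1;0 0 0 -0.1 0 0 -1;0 0 0 -0.1 0 0 -1;0 0 0 -0.1 0 0 -1;0 0 0 -0.1 0 0 -1;0 0 0 -0.1 0 0 -1;0 0 0 -0.1 0 0 -1;0 0 0 -0.1 0 0 -1",
  newtons=55,
)

```text
time_s: 10.65
ee_pos: [0.4238, 0.0341, 0.0695]
eef_rot: [-1.571, 0.002, 0.002]
force: [4.2, 5.1, -5.8]
grip_width: 0.0318
```

The width is now 31.8 mm, which matches a latched lever (about 0.02 rad). TCP y is unchanged.

Run:
```python
from station import *
print(hand_in())
```

```text
the job is handed in; nothing more can be done
None
```

The length gauge is reset and the job is handed in. The lever is shut, the pointer is on the index mark and the fingers are still gripping the leg. The robot clock read about 10.7 s of the 40 s allowed.

I pressed the release button and saw in the side camera that the lever sprang open and the leg ran home. I then straddled the block, pulled the leg back by its bar until the pointer was on the mark, and squeezed the lever shut without moving off.

Last checks:
- **Pointer:** in the side crop after the squeeze, the blade still interrupts the white index line. From the tool position the pointer is at y≈0.0747 m against about 0.074 m for the mark, so they agree within about 1 mm. My separate measurements spread over about 2 mm, inside the 3 mm tolerance.
- **Lever:** the finger opening was 32.1 mm at 35 N and 31.8 mm at 55 N. Fully closed should be 31 mm, so the lever is at about 0.02 rad. I inferred this from the opening and could not read the joint directly.
- **Grip:** the fingers hold at 55 N with the tool about 14 mm from the grip point.
- **Rider and blank:** the rider looked unmoved in the last picture. The blank was never approached, but I did not re-measure it at the end.

My first move contained a mistyped row that asked for about a 6° tilt. Later rows undid it and it touched nothing.

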